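# Check a welded frame corner with a square, then put the square on its rest

### The job

Check the inside corner of the clamped frame: pick up the square by its red grip and, with its right-angled corner in the frame's corner, press its two outer edges flat against both rails at once, without a gap, and hold it pressed there for a good second. Then put the square away: lay it flat on the middle of the narrow raised bar of the rest, balanced, and let go. Leave the other things on the table where they are.

Things in the scene. Friction and masses are not known exactly. Their poses are not given: they have to be found in the camera images.
- square: Loose flat L-shaped steel check square, 0.25 kg, two bars 25 mm wide and 12 mm thick, yellow web, upright red grip 22 x 22 mm (sides along x and y) up to 60 mm above the underside. Origin: on the underside below the grip's centre, 4 mm from the centre of mass; z up. Outer checking edges: the +x face at x = 42 mm (y -34 to 78) and the -y face at y = -42 mm (x -78 to 34).
- square_corner (a point): Point where the two outer edges of the square would meet (the metal there is cut back by 8 mm): at (42, -42, 6) mm in the square's frame, half way up its thickness. Axes as the square's.
- frame: Welded corner of two bare metal 40 x 40 mm rails, held fast by two blue strap clamps outside. Origin: on the table top under the inner corner, where the inner faces meet; z up. Rails stand on 16 mm packers: inner faces reach from z = 16 to 56 mm, and a square lying on the table would pass under them. Clamps are up to 78 mm high, 20 mm or more behind the inner faces.
- frame_corner (a point): The inner corner of the frame, at mid-height of the rails, 36 mm above the table. Axes as the frame's.
- rail_far: Rail of the frame whose inner face is the plane x = 0 of the frame; it looks to the frame's -x and runs from y = 0 to +150 mm. The solid lies on the +x side. Same origin and axes as the frame.
- rail_side: Rail of the frame whose inner face is the plane y = 0 of the frame; it looks to the frame's +y and runs from x = -150 mm to 0. The solid lies on the -y side. Same origin and axes as the frame.
- rest: Gauge rest, fixed to the table: grey foot 75 x 90 mm, upright web, and on top a level bar with a black rubber face, 34 mm wide (x), 100 mm long (y), top 70 mm above the table. Origin: centre of its underside. z up.
- rest_top (a point): Centre of the rubber top of the rest, 70 mm above the table. Axes as the rest's: x across the narrow bar, y along it.
- tape_measure: Bystander: yellow and black tape measure, 69 x 109 x 35 mm. Origin: centre of its underside.
- magnet: Bystander: red arrow-shaped welding magnet, 66 x 85 x 16 mm. Origin: centre of its underside.
- coupon: Bystander: weld coupon, two steel strips welded together, 59 x 90 x 12 mm. Origin: centre of its underside.

How it is judged:
By the outcome, as a careful person would: the job done as asked, in the order asked, and still so for the second after the job is handed in, with the robot touching nothing.
It also fails if it takes over 69 s, if anything falls off the work surface, if the arm or the gripper's body presses on something with over 40 N, if the wrist force passes 120 N, or if a joint passes its speed limit or range.

### The arm

A 7-joint arm with a two-finger parallel gripper is mounted at the origin on a cart in front of the work surface, level with it; the furniture and walls round the work are solid. World frame = base frame: x ahead of the robot, y to its left, z up, the work surface at z = 0. Lengths are in m, angles in rad, forces in N, time in s.
With the tool pointing down it reaches from about 0.4 to 0.85 m from the base axis. Payload 10.4 kg.
Tool frame: the origin (TCP) lies midway between the tips of the shut fingers; the grasp point (between the pads) lies 19 mm behind it (manip.grasp_offset is the distance from the TCP to the grasp point, in m); z points along the fingers, y is the line along which they close (so a half turn about z gives the same grasp; the last joint's range is limited). The gripper opens to 85 mm and grips with 20 to 120 N. Pads are 22 mm wide; open, the fingers measure 114 mm over their backs; the gripper's body (76 mm by 85 mm) begins 54 mm behind the grasp point. The pads swing forward as they close: fully open they stand 13 mm farther back than shut.
Start: joints at [1.226, 0.332, -0.065, 1.46, 0.022, 1.35, -0.088], TCP at [0.198, -0.593, 0.231] pointing down, gripper open.
Joint ranges: [-2.6, 2.6], [-0.5, 2.12], [-1.47, 1.34], [0.16, 2.42], [-1.27, 4.41], [0.06, 2.06], [-2.6, 2.6]. Speed limits (rad/s): [2.22, 2.22, 2.79, 2.79, 3.14, 3.14, 3.14].

### API

Orientations are given as a unit quaternion [x, y, z, w].
In Python, from workcell import manip gives the robot as it stands.
- The arm moves only by the shell command python3 jog.py [FORCE], which reads ROWS from standard input. ROWS is one flat JSON list of numbers that holds 1 to 20 rows one after another, with no inner brackets; each row has 7 numbers: a rotation vector rx, ry, rz in shares of pi/2 rad (1.0 is pi/2 rad), then dx, dy, dz in parts of the range, where 1.0 means 0.8 m, then the opening from 0.0 (shut) to 1.0 (fully open); each row is the pose to reach, as a shift and turn from the pose commanded when the command began, along the tool's axes at that moment; what a row does not reach only later rows make up. A row lasts 1/8 s, in which the tool goes at most 0.0625 m and 0.188 rad, less where a joint would pass 70% of its speed; a pose out of reach is approached as far as the arm can. The fingers move at their own pace and stop on an object; FORCE is the grip in N (left out, the last holds). Time passes only in rows, so rows that do not move let the fingers close. It prints the time, the measured TCP pose, the force, the opening and the grip force at its end. A shift or turn number past 1, either way, is cut back to 1. Input that does not fit is refused with a message, and nothing moves.
- manip.get_obs(): the state, without advancing time (a new reading comes with each control period).
- manip.camera(name): name is "side" or "top"; returns the picture (400x640x3 uint8, blue, green, red); there is no depth.
- manip.calibration(name): a dict with "fx", "fy", "cx", "cy" (pixels), "world_from_camera" (4x4, takes a point from camera to world coordinates). Camera axes: x right, y up, looking along -z (the intrinsics and any distortion apply to the point x, -y, -z); pixel columns grow to the right and rows downward; lengths in m; the calibration is good to about 2 mm. A picture is of the moment at which its call begins. calibration takes no time and is no camera call.
- manip.hand_in(): hands the job in; it is judged then, once.
The state is a dict: "clock": time; "joint_pos": joint angles; "joint_velocities": joint speeds; "tau": joint torques, N m; "position": TCP position; "ee_rot": TCP orientation; "ft_force": force on the tool from outside, world axes, zero at the start; "torque": the same for the moment, N m; "grip_width": opening from 0.0 (shut) to 1.0 (fully open); "grasp_force": force on a finger pad.
Only numpy, scipy, OpenCV 4.12 (cv2) and the standard library are available. Lean on these libraries where they do the work, as an engineer would, in place of code of your own. Each camera call takes 0.05 s, during which the arm holds its last target. There are 200 camera calls.

## Working session

There is one attempt and no reset: what is moved stays moved. The work goes in short steps, Python scripts to look and compute and a shell command to move; the robot and the scene stay as the last step left them, time stands still between calls to the robot, and variables do not carry over. Pictures are saved under pics/ and viewed, at most 10 in all, crops included, and the job is handed in when it is done.

```bash
ls; mkdir -p pics
python3 - <<'E'
from workcell import manip
import cv2,numpy as np
o=manip.get_obs()
print({k:np.round(v,3).tolist() for k,v in o.items()})
for n in("top","side"):
    c=manip.calibration(n);print(n,c)
    cv2.imwrite(f"pics/{n}0.png",manip.camera(n))
E
```

```text
jog.py
pics
workcell.py
{'clock': 0.0, 'joint_pos': [1.226, 0.333, -0.065, 1.461, 0.022, 1.35, -0.088], 'joint_velocities': [-0.001, 0.001, 0.0, -0.0, -0.0, 0.001, -0.001], 'tau': [-0.001, -62.545, 0.048, -39.16, 0.016, 0.01, 0.0], 'position': [0.198, -0.593, 0.231], 'ee_rot': [0.987, 0.16, -0.0, -0.001], 'ft_force': [-0.237, -0.211, 0.358], 'torque': [0.041, -0.03, -0.024], 'grasp_force': 0.0, 'grip_width': 0.999}
top {'fx': 379.22639451116163, 'fy': 379.22639451116163, 'cx': 314.4520136311188, 'cy': 207.80282868003286, 'world_from_camera': array([[-3.57560415e-04,  9.93717498e-01, -1.11916959e-01,
         4.06381450e-01],
       [-9.99986008e-01,  2.35380940e-04,  5.28478951e-03,
        -2.07218157e-02],
       [ 5.27793093e-03,  1.11917283e-01,  9.93703510e-01,
         1.44378461e+00],
       [ 0.00000000e+00,  0.00000000e+00,  0.00000000e+00,
         1.00000000e+00]])}
side {'fx': 447.2880422281764, 'fy': 447.2880422281764, 'cx': 314.3630467206005, 'cy': 199.57926984665477, 'world_from_camera': array([[-0.76765566, -0.52003115,  0.37452956,  1.2102175 ],
       [ 0.6406887 , -0.63635992,  0.42960916,  0.70178255],
       [ 0.01492545,  0.56974877,  0.82168338,  1.44328722],
       [ 0.        ,  0.        ,  0.        ,  1.        ]])}
```

View pics/top0.png

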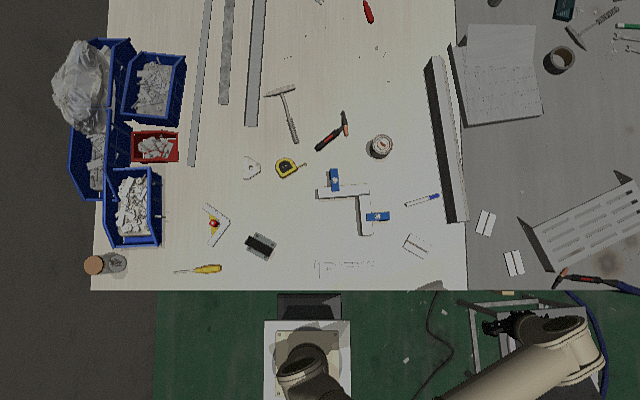

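View pics/side0.png

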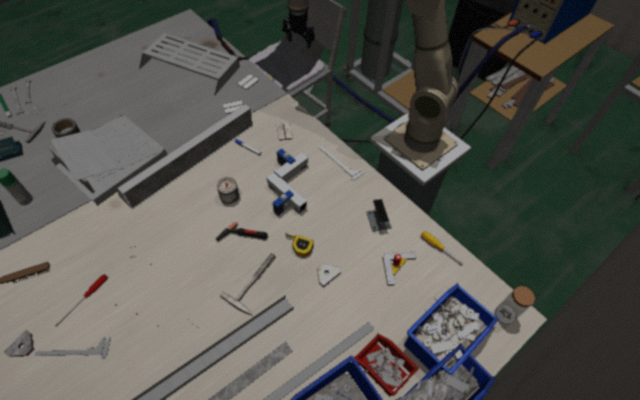

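Top: the square is at about (213,224), the rest (261,246), the frame's inner corner about (358,198), the tape (287,168) and the coupon (417,245). I'll take enlarged crops of both views.

Run:
```python
import cv2,numpy as np
t=cv2.imread("pics/top0.png");s=cv2.imread("pics/side0.png")
R=lambda im,x,y,w,h,k:cv2.resize(im[y:y+h,x:x+w],(w*k,h*k),interpolation=cv2.INTER_CUBIC)
a=R(t,190,195,100,75,4); b=R(t,305,165,100,75,4); c=R(s,360,195,100,75,4); d=R(s,255,140,100,75,4)
cv2.imwrite("pics/crops.png",np.vstack([np.hstack([a,b]),np.hstack([c,d])]))
```

```text
(no output)
```

View pics/crops.png

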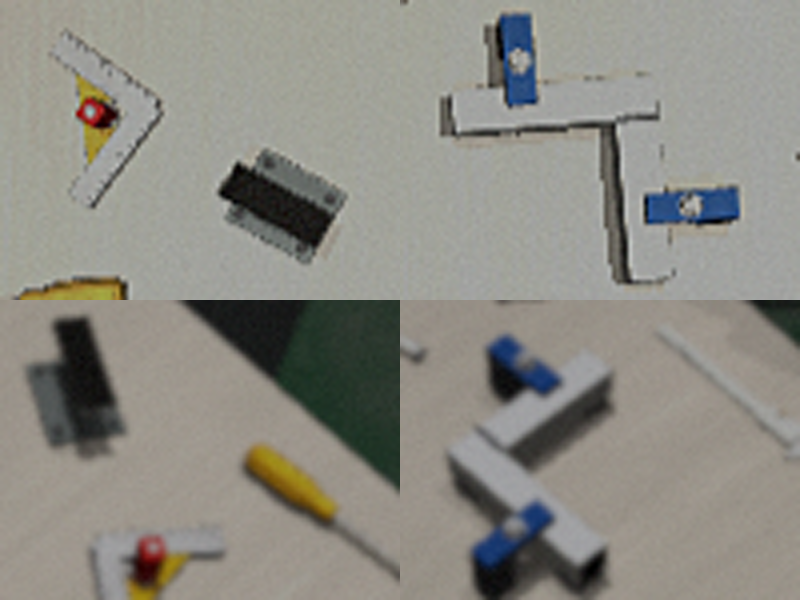

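The crops show the square's corner pointing right (−y), the rest bar black with corners about (249,235)-(273,248) px, and the frame with dark inner faces meeting near (357,196). Next I'll refine those edges to subpixel and project them.

```bash
cat > h.py <<'E'
from workcell import manip
import cv2,numpy as np
def ray(cal,uv,z):
    uv=np.atleast_2d(np.asarray(uv,float));T=cal["world_from_camera"]
    d=np.c_[(uv[:,0]-cal["cx"])/cal["fx"],-(uv[:,1]-cal["cy"])/cal["fy"],-np.ones(len(uv))]@T[:3,:3].T
    return T[:3,3]+d*((z-T[2,3])/d[:,2])[:,None]
def refine(g,p0,p1,half=2.5,sign=0,n=40):
    """subpixel edge: peak gradient on normals of p0-p1, robust line; returns its two end points. sign +1: brighter along the normal (-dy,dx)"""
    p0,p1=np.float64(p0),np.float64(p1);t=(p1-p0)/np.linalg.norm(p1-p0);nn=np.array([-t[1],t[0]])
    s=np.arange(-half,half+.01,.25);q=p0+np.linspace(.05,.95,n)[:,None]*(p1-p0)
    P=(q[:,None]+s[None,:,None]*nn).astype(np.float32)
    prof=cv2.remap(g.astype(np.float32),P[...,0],P[...,1],cv2.INTER_CUBIC)
    d=np.gradient(prof,axis=1);d=np.abs(d) if sign==0 else np.clip(sign*d,0,None)
    d=np.where(d>.6*d.max(1,keepdims=True),d,0)+1e-9;off=(d*s).sum(1)/d.sum(1)
    vx,vy,x,y=cv2.fitLine((q+off[:,None]*nn).astype(np.float32),cv2.DIST_HUBER,0,.01,.01).ravel().astype(float)
    v=np.array([vx,vy]);c=np.array([x,y]);return [c+v*((p-c)@v) for p in(p0,p1)],np.std(off)
def wline(cal,pts,z):
    a,b=ray(cal,pts,z);d=b-a;return a[:2],b[:2],np.degrees(np.arctan2(d[1],d[0]))
def meet(l,m):
    A=np.c_[l[1]-l[0],-(m[1]-m[0])];return l[0]+np.linalg.solve(A,m[0]-l[0])[0]*(l[1]-l[0])
def blob(m):
    c=max(cv2.findContours(m.astype(np.uint8),cv2.RETR_EXTERNAL,cv2.CHAIN_APPROX_NONE)[0],key=cv2.contourArea);M=cv2.moments(c)
    return c,(M["m10"]/M["m00"],M["m01"]/M["m00"])
E
python3 - <<'E'
from h import *
t=cv2.imread("pics/top0.png");s=cv2.imread("pics/side0.png");g=cv2.cvtColor(t,cv2.COLOR_BGR2GRAY);gs=cv2.cvtColor(s,cv2.COLOR_BGR2GRAY)
ct,cs=manip.calibration("top"),manip.calibration("side")
U=lambda x0,y0,X,Y:(x0+(X+.5)/4-.5,y0+(Y+.5)/4-.5)
A=lambda X,Y:U(190,195,X,Y);B=lambda X,Y:U(305,165,X-400,Y);C=lambda X,Y:U(360,195,X,Y-300);D=lambda X,Y:U(255,140,X-400,Y-300)
def L(n,c,gr,p,q,z,sg=0):
    r,sd=refine(gr,p,q,sign=sg);w=wline(c,r,z);print(n,np.round(w[0],4),np.round(w[1],4),round(w[2],2),"sd",round(sd,2));return w
f=L("far top",ct,g,B(462,134),B(595,126),.056,-1);sd=L("side top",ct,g,B(617,135),B(631,270),.056,1)
print("frame corner",meet(f,sd))
# outer edges
L("far outer",ct,g,B(455,90),B(500,87),.056)
L("side end",ct,g,B(635,281),B(665,279),.056)
x=L("sq +x",ct,g,A(68,30),A(148,88),.012);y=L("sq -y",ct,g,A(160,118),A(97,206),.012)
print("sq corner",meet(x,y))
# side view rails: far rail inner top edge is hidden? list top face edges
L("S far outer",cs,gs,D(452,455),D(570,575),.056);L("S far inner",cs,gs,D(505,458),D(605,545),.056);L("S side in",cs,gs,D(522,460),D(608,385),.056);L("S side out",cs,gs,D(480,430),D(580,355),.056)
for n,im,c,(x0,y0,w,h) in(("top",t,ct,(190,195,100,75)),("side",s,cs,(360,195,100,75))):
    b,gg,r=[im[...,i].astype(int) for i in range(3)];roi=np.zeros(b.shape,bool);roi[y0:y0+h,x0:x0+w]=1
    cc,m=blob(roi&(r>100)&(gg<90)&(b<90));print(n,"red",m,len(cc),"z60",ray(c,m,.055))
    k=roi&(im.max(2)<60)
    if n=="top":k[:,:243]=0
    else:k[:,390:]=0
    cc,m=blob(k);R=cv2.minAreaRect(cc.astype(np.float32));bx=ray(c,cv2.boxPoints(R),.07)
    e=np.diff(np.r_[bx,bx[:1]],axis=0)[:,:2];print(n,"rest",R[0],R[1],"c",ray(c,R[0],.07),"sides",np.linalg.norm(e,axis=1),np.degrees(np.arctan2(e[:,1],e[:,0])))
E
```

```text
far top [ 0.6013 -0.0489] [ 0.6107 -0.1718] -85.63 sd 0.15
side top [ 0.5971 -0.1859] [ 0.4725 -0.1972] -174.79 sd 0.31
frame corner [ 0.61170914 -0.18454488]
far outer [ 0.6418 -0.0426] [ 0.6425 -0.0844] -89.05 sd 0.77
side end [ 0.4635 -0.2069] [ 0.4634 -0.2344] -90.06 sd 0.16
sq +x [0.5882 0.3821] [0.5318 0.3056] -126.42 sd 0.44
sq -y [0.5066 0.2936] [0.425 0.352] 144.37 sd 0.19
sq corner [0.51728222 0.28593076]
S far outer [ 0.6555 -0.2156] [ 0.6435 -0.036 ] 93.81 sd 0.7
S far inner [ 0.612  -0.1817] [ 0.6064 -0.0392] 92.27 sd 1.31
S side in [ 0.6039 -0.1582] [ 0.4831 -0.2062] -158.32 sd 1.84
S side out [ 0.6137 -0.2292] [ 0.4786 -0.2334] -178.2 sd 1.47
top red (212.18115942028982, 222.43478260869566) 16 z60 [[0.50875294 0.34665616 0.055     ]]
top rest (258.5141296386719, 246.12596130371094) (27.480491638183594, 10.140401840209961) c [[0.42215525 0.17349804 0.07      ]] sides [0.03619006 0.09963542 0.036053   0.09937257] [ -29.67779807 -120.17650168  149.90622858   59.90175604]
side red (397.3174603174603, 257.58730158730157) 19 z60 [[0.51132325 0.34684757 0.055     ]]
side rest (379.82110595703125, 214.4036865234375) (30.363094329833984, 11.685482025146484) c [[0.44094372 0.18620382 0.07      ]] sides [0.04598713 0.12888265 0.043894   0.12783007] [ 160.16511949   59.34045948  -20.72942966 -119.79335314]
```

```bash
cat >> h.py <<'E'
from scipy.spatial.transform import Rotation as Ro
def plan(*targets):
    """targets (x,y,z,tool-x yaw deg) in the world -> shift row numbers in the tool axes now"""
    o=manip.get_obs();R=Ro.from_quat(o["ee_rot"])
    for x,y,z,w in targets:
        Rt=Ro.from_euler("z",w,degrees=True)*Ro.from_euler("x",180,degrees=True)
        print(np.round((R.inv()*Rt).as_rotvec(),4),np.round(R.inv().apply(np.array([x,y,z])-o["position"]),4))
E
python3 -c "
from h import *
plan((.50,-.2,.23,54),(.509,.346,.16,54))"
```

```text
[-1.200e-03 -3.000e-04 -6.206e-01] [ 0.4111 -0.2768  0.0009]
[-1.200e-03 -3.000e-04 -6.206e-01] [ 0.5923 -0.7918  0.0716]
```

The manual's scale: shifts go in shares of 0.8 m and turns go in shares of pi/2 rad. Converting my numbers, -0.792 m / 0.8 = -0.99, 0.592 m / 0.8 = 0.74, -0.62 rad / 1.5708 = -0.3947.

```bash
echo '[0,0,-0.191,0.2575,-0.1725,0,1,0,0,-0.191,0.2575,-0.1725,0,1,0,0,-0.191,0.2575,-0.1725,0,1,0,0,-0.191,0.2575,-0.1725,0,1,0,0,-0.3947,0.5138,-0.3463,0,1,0,0,-0.3947,0.5138,-0.3463,0,1,0,0,-0.3947,0.5138,-0.3463,0,1,0,0,-0.3947,0.5138,-0.3463,0,1,0,0,-0.3947,0.74,-0.99,0.0875,1,0,0,-0.3947,0.74,-0.99,0.0875,1,0,0,-0.3947,0.74,-0.99,0.0875,1,0,0,-0.3947,0.74,-0.99,0.0875,1,0,0,-0.3947,0.74,-0.99,0.0875,1,0,0,-0.3947,0.74,-0.99,0.0875,1,0,0,-0.3947,0.74,-0.99,0.0875,1,0,0,-0.3947,0.74,-0.99,0.0875,1,0,0,-0.3947,0.74,-0.99,0.0875,1,0,0,-0.3947,0.74,-0.99,0.0875,1,0,0,-0.3947,0.74,-0.99,0.0875,1,0,0,-0.3947,0.74,-0.99,0.0875,1]' | python3 jog.py
python3 -c "
from h import *
plan((.509,.346,.085,54),(.509,.346,.028,54))"
```

```text
clock: 2.6
position: [0.5096, 0.344, 0.1614]
ee_rot: [0.892, 0.453, 0.0, 0.001]
ft_force: [1.0, 0.1, 0.3]
grip_width: 0.997
grasp_force: 0.0
[ 0.001   0.0005 -0.003 ] [ 0.0013 -0.0017  0.0764]
[ 0.001   0.0005 -0.003 ] [ 0.0013 -0.0018  0.1334]
```

Converted, 0.133 m / 0.8 = 0.1663, 0.12 m / 0.8 = 0.15.

```bash
echo '[0,0,0,0.0013,-0.0025,0.0625,1,0,0,0,0.0013,-0.0025,0.1125,1,0,0,0,0.0013,-0.0025,0.15,1,0,0,0,0.0013,-0.0025,0.1663,1,0,0,0,0.0013,-0.0025,0.1663,1,0,0,0,0.0013,-0.0025,0.1663,0,0,0,0,0.0013,-0.0025,0.1663,0,0,0,0,0.0013,-0.0025,0.1663,0,0,0,0,0.0013,-0.0025,0.1663,0,0,0,0,0.0013,-0.0025,0.1663,0,0,0,0,0.0013,-0.0025,0.1663,0,0,0,0,0.0013,-0.0025,0.1663,0,0,0,0,0.0013,-0.0025,0.1663,0]' | python3 jog.py 80
python3 - <<'E'
from h import *
print(np.round(manip.get_obs()["torque"],3))
t=manip.camera("top");s=manip.camera("side")
R=lambda im,x,y,w,h,k:cv2.resize(im[y:y+h,x:x+w],(w*k,h*k),interpolation=cv2.INTER_CUBIC)
cv2.imwrite("pics/grasp.png",np.hstack([R(t,165,175,100,100,4),R(s,350,195,100,100,4)]))
E
```

```text
clock: 4.22
position: [0.5083, 0.3478, 0.029]
ee_rot: [0.891, 0.454, 0.001, 0.0]
ft_force: [-1.3, -0.4, 7.0]
grip_width: 0.245
grasp_force: 79.3
[-0.175  0.035 -0.008]
```

View pics/grasp.png

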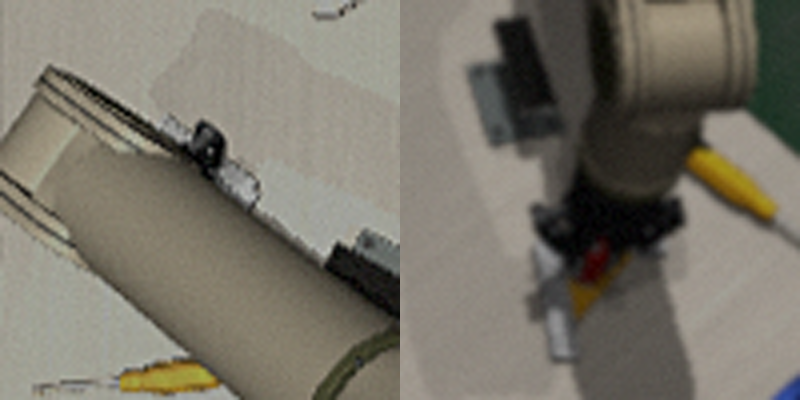

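The side crop shows both fingers on the red grip and the square flat between them; the grip is firm at 79 N. I'll lift it and carry it to the frame.

```bash
python3 -c "
from h import *
plan((.5083,.3478,.15,54),(.55,-.132,.15,94.7),(.55,-.132,.059,94.7))"
```

```text
[ 0.0007 -0.001  -0.0008] [ 1.00e-04  1.00e-04 -1.21e-01]
[ 1.000e-03 -7.000e-04 -7.112e-01] [-0.3633  0.3162 -0.1211]
[ 1.000e-03 -7.000e-04 -7.112e-01] [-0.3634  0.3161 -0.0301]
```

Converted, -0.363 m / 0.8 = -0.4538, -0.35 m / 0.8 = -0.4375, -0.711 rad / 1.5708 = -0.4526.

```bash
echo '[0,0,0,0,0,-0.0375,0,0,0,0,0,0,-0.1,0,0,0,0,0,0,-0.1513,0,0,0,-0.0637,-0.0625,0.055,-0.1513,0,0,0,-0.1273,-0.125,0.1088,-0.1513,0,0,0,-0.191,-0.1813,0.1575,-0.1513,0,0,0,-0.2546,-0.25,0.2175,-0.1513,0,0,0,-0.3183,-0.3,0.2625,-0.1513,0,0,0,-0.382,-0.35,0.3063,-0.1513,0,0,0,-0.4456,-0.4,0.35,-0.1513,0,0,0,-0.4526,-0.4375,0.3813,-0.1513,0,0,0,-0.4526,-0.4538,0.395,-0.1513,0,0,0,-0.4526,-0.4538,0.395,-0.1513,0,0,0,-0.4526,-0.4538,0.395,-0.1513,0,0,0,-0.4526,-0.4538,0.395,-0.1513,0]' | python3 jog.py
python3 - <<'E'
from h import *
o=manip.get_obs();print(np.round(o["torque"],3))
plan((.55,-.132,.059,94.7))
t=manip.camera("top");s=manip.camera("side")
R=lambda im,x,y,w,h,k:cv2.resize(im[y:y+h,x:x+w],(w*k,h*k),interpolation=cv2.INTER_CUBIC)
cv2.imwrite("pics/over.png",np.hstack([R(t,295,150,100,100,4),R(s,240,120,100,100,4)]))
E
```

```text
clock: 6.2
position: [0.5499, -0.1299, 0.1494]
ee_rot: [0.677, 0.736, 0.0, -0.0]
ft_force: [0.2, -0.5, -1.8]
grip_width: 0.246
grasp_force: 78.6
[ 0.044 -0.01   0.046]
[ 0.0002 -0.0002  0.0025] [-0.0021 -0.0001  0.0904]
```

View pics/over.png

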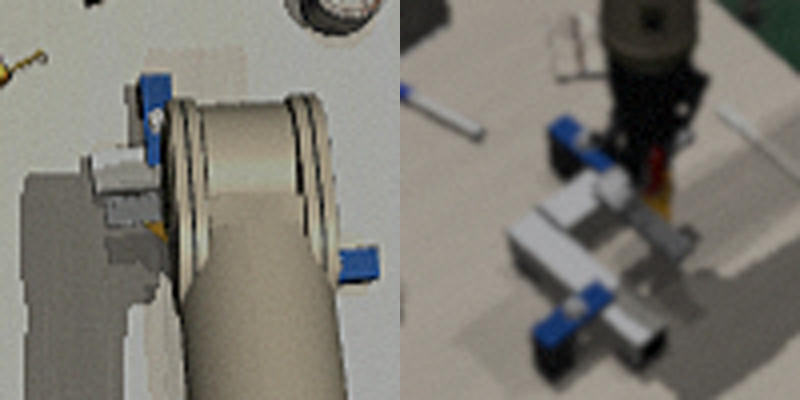

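The side view shows the square held level above the frame's inner corner, parallel to both rails. Lowering it now.

Converted, 0.09 m / 0.8 = 0.1125, 0.075 m / 0.8 = 0.0938.

```bash
echo '[0,0,0,0,0,0.05,0,0,0,0,0,0,0.0938,0,0,0,0,0,0,0.1125,0,0,0,0,0,0,0.1125,0,0,0,0,0,0,0.1125,0]' | python3 jog.py 100; echo '[0,0,0,0,0.005,0,0,0,0,0,0,0.01,0,0,0,0,0,0,0.0125,0,0,0,0,0,0,0.0125,0,0,0,0,0,0,0.0125,0,0]' | python3 jog.py;  python3 -c "
from h import *
o=manip.get_obs();print(np.round(o['torque'],3))"
```

```text
clock: 6.92
position: [0.5508, -0.1318, 0.0608]
ee_rot: [0.677, 0.736, 0.001, 0.001]
ft_force: [0.3, -0.9, -3.0]
grip_width: 0.239
grasp_force: 100.2
clock: 7.55
position: [0.5596, -0.131, 0.0593]
ee_rot: [0.678, 0.735, -0.0, -0.0]
ft_force: [0.6, -0.3, -2.7]
grip_width: 0.238
grasp_force: 100.2
[-0.026 -0.041  0.006]
```

Converted, 0.002 m / 0.8 = 0.0025, 0.001 m / 0.8 = 0.0013.

```bash
for i in 1 2; do echo '[0,0,0,0,0.0013,0,0,0,0,0,0,0.0025,0,0,0,0,0,0,0.0025,0,0]' | python3 jog.py|grep -E 'pos|ft';  python3 -c "
from h import *
o=manip.get_obs();print(np.round(o['torque'],3))"; done; echo '[0,0,0,0,0.0013,0,0,0,0,0,0,0.0013,0,0,0,0,0,0,0.0013,0,0]' | python3 jog.py;  python3 -c "
from h import *
o=manip.get_obs();print(np.round(o['torque'],3))"
```

```text
position: [0.5618, -0.1308, 0.0593]
ft_force: [0.8, -0.2, -3.2]
[-0.021  0.057 -0.014]
position: [0.5638, -0.1306, 0.0593]
ft_force: [0.6, -0.2, -2.2]
[-0.039  0.063 -0.019]
clock: 8.68
position: [0.5647, -0.1306, 0.0593]
ee_rot: [0.678, 0.735, -0.0, 0.0]
ft_force: [0.4, -0.1, -3.0]
grip_width: 0.241
grasp_force: 100.2
[-0.02  -0.014 -0.009]
```

Converted, 0.001 m / 0.8 = 0.0013.

```bash
for i in 1 2 3; do echo '[0,0,0,0,0.0013,0,0,0,0,0,0,0.0013,0,0]' | python3 jog.py|grep -E 'pos|ft';  python3 -c "
from h import *
o=manip.get_obs();print(np.round(o['torque'],3))"; done
```

```text
position: [0.5654, -0.1306, 0.0592]
ft_force: [-3.8, -0.1, -1.7]
[ 0.015  0.587 -0.015]
position: [0.5655, -0.1305, 0.059]
ft_force: [-6.2, 0.2, 1.2]
[-0.042  1.498 -0.172]
position: [0.5656, -0.1305, 0.0587]
ft_force: [-10.4, 0.3, 3.7]
[-0.014  2.345 -0.203]
```

Converted, -0.01 m / 0.8 = -0.0125, -0.008 m / 0.8 = -0.01.

```bash
echo '[0,0,0,0,-0.0038,0,0,0,0,0,-0.005,-0.0038,0,0,0,0,0,-0.01,-0.0038,0,0,0,0,0,-0.0125,-0.0038,0,0,0,0,0,-0.0125,-0.0038,0,0]' | python3 jog.py|grep -E 'pos|ft'; for i in 1 2 3 4; do echo '[0,0,0,-0.0013,0,0,0,0,0,0,-0.0013,0,0,0]' | python3 jog.py|grep -E 'pos|ft';  python3 -c "
from h import *
o=manip.get_obs();print(np.round(o['torque'],3))"; done
```

```text
position: [0.5656, -0.1408, 0.0593]
ft_force: [-0.6, 0.6, -2.9]
position: [0.5656, -0.1415, 0.0593]
ft_force: [0.5, -0.4, -1.7]
[ 0.027  0.016 -0.002]
position: [0.5657, -0.1427, 0.0593]
ft_force: [-0.1, -0.7, -2.6]
[ 0.053 -0.04  -0.023]
position: [0.5658, -0.1437, 0.0593]
ft_force: [0.1, -0.5, -2.4]
[0.051 0.008 0.019]
position: [0.5659, -0.1447, 0.0593]
ft_force: [-0.1, -0.6, -2.2]
[0.023 0.025 0.   ]
```

```bash
for i in 1 2 3 4 5; do echo '[0,0,0,-0.0013,0,0,0,0,0,0,-0.0013,0,0,0]' | python3 jog.py|grep -E 'pos|ft';  python3 -c "
from h import *
o=manip.get_obs();print(np.round(o['torque'],3))"; done
```

```text
position: [0.5659, -0.1457, 0.0593]
ft_force: [-0.4, -0.1, -2.5]
[-0.037 -0.024  0.022]
position: [0.566, -0.1467, 0.0593]
ft_force: [0.5, -0.1, -2.4]
[-0.028  0.08  -0.009]
position: [0.5661, -0.1477, 0.0593]
ft_force: [-0.7, 0.7, -2.0]
[-0.028  0.017  0.021]
position: [0.5662, -0.1487, 0.0593]
ft_force: [-0.7, -0.3, -1.5]
[ 0.064  0.012 -0.013]
position: [0.5662, -0.1497, 0.0593]
ft_force: [-0.3, 0.2, -2.4]
[ 0.039  0.027 -0.027]
```

Converted, -0.001 m / 0.8 = -0.0013.

```bash
for i in 1 2 3 4; do echo '[0,0,0,-0.0013,0,0,0,0,0,0,-0.0013,0,0,0]' | python3 jog.py|grep -E 'pos|ft';  python3 -c "
from h import *
o=manip.get_obs();print(np.round(o['torque'],3))"; done
python3 - <<'E'
from h import *
t=manip.camera("top");s=manip.camera("side")
R=lambda im,x,y,w,h,k:cv2.resize(im[y:y+h,x:x+w],(w*k,h*k),interpolation=cv2.INTER_CUBIC)
cv2.imwrite("pics/in.png",np.hstack([R(t,305,150,80,100,5),R(s,250,130,80,100,5)]))
E
```

```text
position: [0.5663, -0.1506, 0.0593]
ft_force: [0.3, -0.1, -2.4]
[ 0.018 -0.048 -0.002]
position: [0.5665, -0.1509, 0.0594]
ft_force: [-0.0, 3.5, -0.3]
[ 0.663  0.16  -0.286]
position: [0.5666, -0.1512, 0.0594]
ft_force: [-0.8, 5.9, -1.1]
[ 1.381  0.233 -0.431]
position: [0.5667, -0.1512, 0.0594]
ft_force: [-0.7, 8.5, 0.8]
[ 1.936  0.45  -0.533]
```

View pics/in.png

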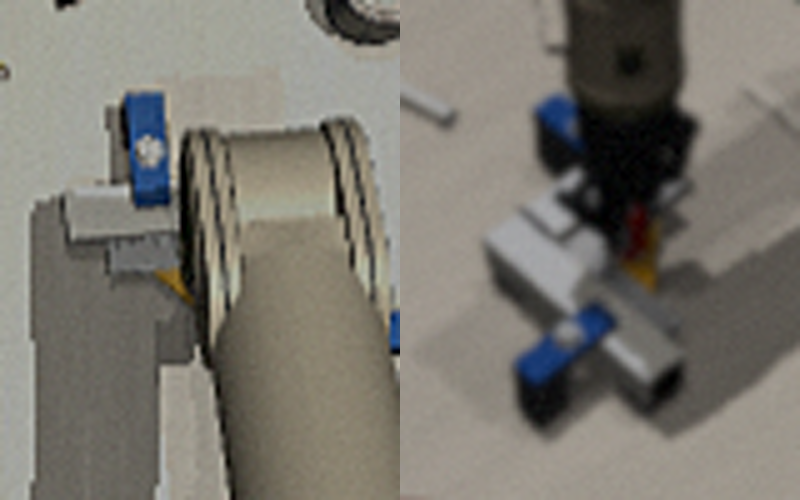

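Contact with the side rail is at the far tip (lever ≈ −63 mm), so the square has to turn slightly clockwise. I'll turn it in small steps and watch the lever.

Converted, 0.004 rad / 1.5708 = 0.0025.

```bash
for i in 1 2 3 4; do echo '[0,0,0.0025,0,0,0,0,0,0,0.0025,0,0,0,0,0,0,0.0025,0,0,0,0]' | python3 jog.py|grep -E 'pos|ft|rot';  python3 -c "
from h import *
o=manip.get_obs();print(np.round(o['torque'],3),'lever',o['torque'][2]/o['ft_force'][1])"; done
```

```text
position: [0.5667, -0.1513, 0.0594]
ee_rot: [0.678, 0.735, 0.001, -0.001]
ft_force: [-1.0, 8.6, 1.4]
[ 1.882  0.451 -0.34 ] lever -0.0393694001629175
position: [0.5667, -0.1513, 0.0594]
ee_rot: [0.68, 0.733, 0.001, -0.001]
ft_force: [-0.6, 8.1, -0.0]
[ 1.815  0.302 -0.025] lever -0.003129708291651826
position: [0.5668, -0.1513, 0.0594]
ee_rot: [0.681, 0.732, 0.001, -0.001]
ft_force: [-0.6, 8.1, -0.6]
[1.798 0.246 0.14 ] lever 0.017381718554150317
position: [0.5668, -0.1512, 0.0594]
ee_rot: [0.682, 0.731, 0.001, -0.001]
ft_force: [-1.7, 8.6, 0.7]
[1.836 0.156 0.358] lever 0.04179943694632451
```

Converted, 0.002 m / 0.8 = 0.0025, 0.001 m / 0.8 = 0.0013, -0.01 rad / 1.5708 = -0.0064.

```bash
echo '[0,0,-0.0064,0,0.0013,0,0,0,0,-0.0064,0,0.0025,0,0,0,0,-0.0064,0,0.0025,0,0]' | python3 jog.py|grep -E 'pos|ft|rot'; for i in 1 2 3; do echo '[0,0,0,0,0.0013,0,0,0,0,0,0,0.0013,0,0]' | python3 jog.py|grep -E 'pos|ft|rot';  python3 -c "
from h import *
o=manip.get_obs();print(np.round(o['torque'],3))"; done
```

```text
position: [0.5672, -0.1513, 0.059]
ee_rot: [0.679, 0.734, -0.0, -0.002]
ft_force: [-7.3, 9.2, 3.7]
position: [0.5672, -0.1513, 0.0589]
ee_rot: [0.679, 0.734, -0.001, -0.003]
ft_force: [-11.6, 7.5, 7.9]
[ 1.985  2.784 -0.166]
position: [0.5673, -0.1514, 0.0588]
ee_rot: [0.679, 0.734, -0.002, -0.003]
ft_force: [-17.9, 8.2, 12.1]
[ 2.021  3.787 -0.152]
position: [0.5674, -0.1514, 0.0587]
ee_rot: [0.679, 0.734, -0.003, -0.004]
ft_force: [-22.1, 7.8, 14.3]
[ 2.055  4.822 -0.157]
```

Converted, -0.001 m / 0.8 = -0.0013.

```bash
echo '[0,0,0,-0.0013,-0.0013,-0.0013,0,0,0,0,-0.0013,-0.0013,-0.0013,0,0,0,0,-0.0013,-0.0013,-0.0013,0]' | python3 jog.py;  python3 -c "
from h import *
o=manip.get_obs();print(np.round(o['torque'],3));R=Ro.from_quat(o['ee_rot']);print(R.as_matrix()[:,2],R.inv().apply(np.cross(R.as_matrix()[:,2],[0,0,-1])))"
```

```text
clock: 16.4
position: [0.5674, -0.1513, 0.0587]
ee_rot: [0.679, 0.734, -0.001, -0.004]
ft_force: [-12.7, 11.9, -0.3]
grip_width: 0.235
grasp_force: 100.7
[ 2.426  2.811 -0.239]
[-0.00767989  0.00347308 -0.99996448] [-7.38673522e-03 -4.05943955e-03  4.47114256e-22]
```

Converted, -0.007 rad / 1.5708 = -0.0045.

```bash
echo '[-0.0045,-0.0025,0,0,0,0,0,-0.0045,-0.0025,0,0,0,0,0,-0.0045,-0.0025,0,0,0,0,0]' | python3 jog.py;  python3 -c "
from h import *
o=manip.get_obs();print(np.round(o['torque'],3));R=Ro.from_quat(o['ee_rot']);print(R.as_matrix()[:,2],R.inv().apply(np.cross(R.as_matrix()[:,2],[0,0,-1])))"
```

```text
clock: 16.77
position: [0.5673, -0.1513, 0.0586]
ee_rot: [0.679, 0.734, -0.0, -0.0]
ft_force: [-12.4, 9.8, -0.8]
grip_width: 0.242
grasp_force: 100.6
[ 2.451  2.858 -0.228]
[-5.96966921e-04  1.11908762e-04 -9.99999816e-01] [-5.86462355e-04 -1.57971459e-04  6.58846515e-24]
```

Converted, -0.001 m / 0.8 = -0.0013, 0.003 rad / 1.5708 = 0.0019.

```bash
echo '[0,0,0.0019,-0.0013,0.0013,0,0,0,0,0.0019,-0.0013,0.0013,0,0,0,0,0.0019,-0.0013,0.0013,0,0,0,0,0.0019,-0.0013,0.0013,0,0,0,0,0.0019,-0.0013,0.0013,0,0,0,0,0.0019,-0.0013,0.0013,0,0,0,0,0.0019,-0.0013,0.0013,0,0,0,0,0.0019,-0.0013,0.0013,0,0,0,0,0.0019,-0.0013,0.0013,0,0,0,0,0.0019,-0.0013,0.0013,0,0,0,0,0.0019,-0.0013,0.0013,0,0,0,0,0.0019,-0.0013,0.0013,0,0,0,0,0.0019,-0.0013,0.0013,0,0,0,0,0.0019,-0.0013,0.0013,0,0,0,0,0.0019,-0.0013,0.0013,0,0,0,0,0.0019,-0.0013,0.0013,0,0]' | python3 jog.py;  python3 -c "
from h import *
o=manip.get_obs();print(np.round(o['torque'],3));R=Ro.from_quat(o['ee_rot']);print(R.as_matrix()[:,2],R.as_euler('zyx'))"
python3 - <<'E'
from h import *
t=manip.camera("top");s=manip.camera("side")
R=lambda im,x,y,w,h,k:cv2.resize(im[y:y+h,x:x+w],(w*k,h*k),interpolation=cv2.INTER_CUBIC)
cv2.imwrite("pics/press.png",np.hstack([R(t,310,175,40,50,10),R(s,270,150,40,50,10)]))
E
```

```text
clock: 18.77
position: [0.5673, -0.1513, 0.0586]
ee_rot: [0.68, 0.733, -0.001, -0.001]
ft_force: [-18.6, 13.0, 5.7]
grip_width: 0.243
grasp_force: 101.3
[ 3.032  4.259 -0.054]
[-3.14185622e-03  7.50282048e-04 -9.99994783e-01] [-1.64656319 -0.00314186 -3.14084237]
```

View pics/press.png

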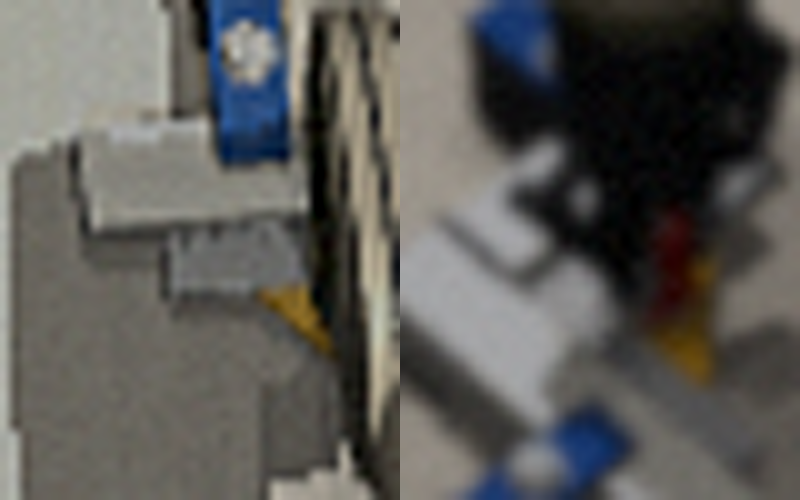

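The square is in the corner, flush along the far rail at crop x 170–300 with no visible gap to either rail. It has been held for 2 s at 19 N and 13 N with near-zero yaw moment. Next I'll back off and carry it to the rest.

Converted, -0.11 m / 0.8 = -0.1375, -0.09 m / 0.8 = -0.1125.

```bash
echo '[0,0,0,0.0063,-0.0075,0,0,0,0,0,0.0125,-0.015,0,0,0,0,0,0.0188,-0.0213,0,0,0,0,0,0.0188,-0.0213,-0.05,0,0,0,0,0.0188,-0.0213,-0.1125,0,0,0,0,0.0188,-0.0213,-0.1375,0,0,0,0,0.0188,-0.0213,-0.1375,0,0,0,0,0.0188,-0.0213,-0.1375,0]' | python3 jog.py; python3 -c "
from h import *
plan((.4203,.1745,.17,105),(.4203,.1745,.105,105))"
```

```text
clock: 19.88
position: [0.5519, -0.1411, 0.1683]
ee_rot: [0.681, 0.732, 0.001, 0.003]
ft_force: [-0.1, -0.3, -2.5]
grip_width: 0.244
grasp_force: 100.5
[ 0.0044  0.0038 -0.1891] [ 0.3243 -0.1083 -0.0033]
[ 0.0044  0.0038 -0.1891] [ 0.3246 -0.1086  0.0617]
```

Converted, 0.3245 m / 0.8 = 0.4056, 0.315 m / 0.8 = 0.3938, -0.189 rad / 1.5708 = -0.1203.

```bash
echo '[0.0028,0.0024,-0.0318,0.0625,-0.0213,0,0,0.0028,0.0024,-0.0637,0.125,-0.0413,0,0,0.0028,0.0024,-0.0955,0.1875,-0.0625,0,0,0.0028,0.0024,-0.1203,0.25,-0.0838,0,0,0.0028,0.0024,-0.1203,0.3125,-0.1038,0,0,0.0028,0.0024,-0.1203,0.3625,-0.1213,0,0,0.0028,0.0024,-0.1203,0.3938,-0.1313,0,0,0.0028,0.0024,-0.1203,0.4056,-0.1356,0,0,0.0028,0.0024,-0.1203,0.4056,-0.1356,0,0,0.0028,0.0024,-0.1203,0.4056,-0.1356,0,0,0.0028,0.0024,-0.1203,0.4056,-0.1356,0,0]' | python3 jog.py
python3 - <<'E'
from h import *
o=manip.get_obs();print(Ro.from_quat(o["ee_rot"]).as_matrix()[:,2])
plan((.4203,.1745,.105,105))
t=manip.camera("top");s=manip.camera("side")
R=lambda im,x,y,w,h,k:cv2.resize(im[y:y+h,x:x+w],(w*k,h*k),interpolation=cv2.INTER_CUBIC)
cv2.imwrite("pics/rest.png",np.hstack([R(t,210,190,100,100,4),R(s,330,150,100,100,4)]))
E
```

```text
clock: 21.25
position: [0.4214, 0.1737, 0.1679]
ee_rot: [0.609, 0.793, 0.0, 0.001]
ft_force: [-0.4, -0.2, -2.0]
grip_width: 0.238
grasp_force: 100.3
[ 2.08813750e-03 -5.38925356e-04 -9.99997675e-01]
[ 0.0019  0.0011 -0.0014] [ 0.0011 -0.001   0.0629]
```

View pics/rest.png

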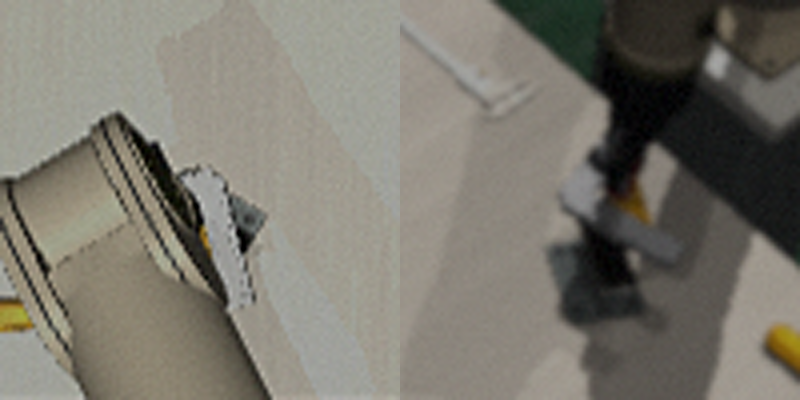

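The square is above the rest with its corner across the bar. Lowering it.

Converted, 0.063 m / 0.8 = 0.0788, 0.05 m / 0.8 = 0.0625, 0.0019 rad / 1.5708 = 0.0012.

```bash
echo '[0.0012,0.0007,-0.0006,0.0013,-0.0013,0.0313,0,0.0012,0.0007,-0.0006,0.0013,-0.0013,0.0625,0,0.0012,0.0007,-0.0006,0.0013,-0.0013,0.0788,0,0.0012,0.0007,-0.0006,0.0013,-0.0013,0.0788,0,0.0012,0.0007,-0.0006,0.0013,-0.0013,0.0788,0]' | python3 jog.py | grep -E 'pos|ft'; for i in 1 2 3; do echo '[0,0,0,0,0,0.0013,0,0,0,0,0,0,0.0025,0,0,0,0,0,0,0.0025,0]' | python3 jog.py|grep -E 'pos|ft';  done; python3 -c "
from h import *
o=manip.get_obs();print(np.round(o['torque'],3),Ro.from_quat(o['ee_rot']).as_matrix()[:,2])"
```

```text
position: [0.4204, 0.1756, 0.1059]
ft_force: [0.0, -0.0, -2.4]
position: [0.42, 0.1753, 0.1032]
ft_force: [0.1, -0.3, -1.9]
position: [0.4198, 0.1753, 0.101]
ft_force: [-0.5, 0.4, -2.5]
position: [0.4199, 0.1754, 0.099]
ft_force: [0.4, 0.4, -1.3]
[-0.042 -0.005  0.021] [ 1.96941242e-04  7.25915827e-05 -9.99999978e-01]
```

Converted, 0.0005 m / 0.8 = 0.0006.

```bash
for i in 1 2 3; do echo '[0,0,0,0,0,0.0006,0,0,0,0,0,0,0.0006,0]' | python3 jog.py|grep -E 'pos|ft';  python3 -c "
from h import *
o=manip.get_obs();print(np.round(o['torque'],3),Ro.from_quat(o['ee_rot']).as_matrix()[:2,2])"; done
```

```text
position: [0.4199, 0.1754, 0.099]
ft_force: [-3.6, -2.9, 7.4]
[-0.376  0.762 -0.005] [ 0.00021191 -0.000471  ]
position: [0.4199, 0.1754, 0.099]
ft_force: [-7.2, -3.5, 16.6]
[-0.659  1.472  0.068] [ 0.00011835 -0.00096821]
position: [0.42, 0.1753, 0.0989]
ft_force: [-11.7, -6.7, 24.2]
[-1.05   2.233 -0.007] [ 6.98786033e-05 -1.51500661e-03]
```

Contact came at the expected height. I'll relieve the load, loosen the grip gently, then open.

Converted, -0.0012 m / 0.8 = -0.0015, -0.001 m / 0.8 = -0.0013.

```bash
echo '[0,0,0,0,0,-0.0013,0,0,0,0,0,0,-0.0015,0,0,0,0,0,0,-0.0015,0,0,0,0,0,0,-0.0015,0]' | python3 jog.py 20; echo '[0,0,0,0,0,0,0.28,0,0,0,0,0,0,0.3,0,0,0,0,0,0,0.33,0,0,0,0,0,0,0.38,0,0,0,0,0,0,0.45,0,0,0,0,0,0,0.6,0,0,0,0,0,0,0.6,0,0,0,0,0,0,0.6,0,0,0,0,0,0,0.6]' | python3 jog.py
```

```text
clock: 24.35
position: [0.42, 0.1754, 0.099]
ee_rot: [0.608, 0.794, 0.0, 0.0]
ft_force: [-2.5, -1.6, 7.0]
grip_width: 0.239
grasp_force: 101.3
clock: 25.48
position: [0.42, 0.1753, 0.0988]
ee_rot: [0.608, 0.794, 0.0, 0.0]
ft_force: [-0.4, -0.2, 0.7]
grip_width: 0.6
grasp_force: 0.0
```

Released, with almost no force on the tool. I'll retreat straight up, then aside for a look.

The manual's scale: shifts go in shares of 0.8 m and turns go in shares of pi/2 rad. Converting my numbers, -0.35 m / 0.8 = -0.4375, -0.3 m / 0.8 = -0.375.

```bash
echo '[0,0,0,0,0,-0.0125,0.6,0,0,0,0,0,-0.0375,0.6,0,0,0,0,0,-0.075,0.6,0,0,0,0,0,-0.125,0.6,0,0,0,0,0,-0.1875,0.6,0,0,0,-0.075,0.025,-0.1875,0.6,0,0,0,-0.15,0.05,-0.1875,0.6,0,0,0,-0.225,0.075,-0.1875,0.6,0,0,0,-0.3,0.1,-0.1875,0.6,0,0,0,-0.375,0.125,-0.1875,0.6,0,0,0,-0.4375,0.125,-0.1875,0.6,0,0,0,-0.4375,0.125,-0.1875,0.6,0,0,0,-0.4375,0.125,-0.1875,0.6]' | python3 jog.py
python3 - <<'E'
from h import *
t=manip.camera("top");s=manip.camera("side")
R=lambda im,x,y,w,h,k:cv2.resize(im[y:y+h,x:x+w],(w*k,h*k),interpolation=cv2.INTER_CUBIC)
cv2.imwrite("pics/done.png",np.hstack([R(t,210,190,100,100,4),R(s,330,150,100,100,4)]))
cv2.imwrite("pics/donetop.png",t)
E
```

```text
clock: 27.1
position: [0.6074, -0.1359, 0.2492]
ee_rot: [0.608, 0.794, 0.001, -0.0]
ft_force: [0.7, 0.3, 0.3]
grip_width: 0.604
grasp_force: 0.0
```

View pics/done.png

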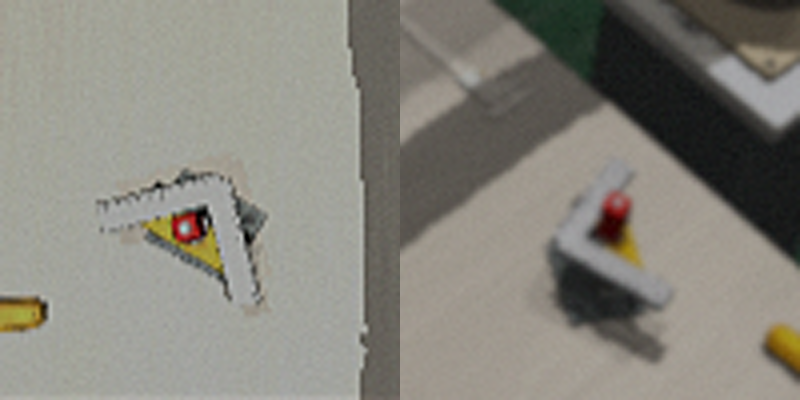

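The square lies level on the bar: red grip at crop (188,227), centred over the rest, with both arms overhanging evenly. The robot is clear of it.

```bash
python3 -c "
from h import *
print(manip.hand_in())"
```

```text
the job is handed in; nothing more can be done
None
```

I pressed the square flat against both rails for about 2 s (19 N and 13 N), laid it balanced on the middle of the rest's bar, let go, and handed the job in after about 27 s of robot time.

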